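Clamp a tube with a U-bolt through the sliding bridge of a pipe stand

TASK

Mount the loose black tube on the pipe stand: lay it in the two yellow V-rests, about centred along the stand, and let go. Then take the narrow U-bolt, the one that fits this tube, off the hanging bar and put it over the tube with both legs through the two holes of the blue bridge plate, fully home so that its bow sits on the tube and the nuts can go on from below. Leave the wide U-bolt hanging, and do not disturb the nut tray, spanner, tape measure and marker.

Things in the scene. Friction and masses are not known exactly. Their poses are not given: they have to be found in the camera images.
- clamp_stand: Pipe stand fixed to the bench: slotted aluminium rail 280 mm long (its y), 40 wide (x), 20 high; origin under its centre, z up. At y = -95 and +95 mm stand yellow V-rests, each 26 mm long in y: 90 degree V, mouth 45 mm wide, edges about 81 mm above the bench. A blue bridge straddles the rail between them (see clamp_point).
- clamp_point (a point): Middle of the laid tube's axis, 76.5 mm above the bench, over the stand's origin; axes as the stand. Below it the blue bridge's level plate: 84 mm in x, 46 in y, 8 thick, top 60 mm above the bench, open below. It slides on the rail along y (8 N to shift it, stops at 11 mm), standing anywhere up to 10 mm either way of this point: NOT measured, find its holes by eye or feel.
- hole_line (a point): Point on the plate's top, 16.5 mm under clamp_point and fixed to the stand. The bridge's two vertical through holes, 10 mm in diameter, 36 mm apart, are at x = -18 and +18 mm from here, and up to 10 mm to either side in y (both alike), as the bridge happens to stand.
- tube: Loose black anodised tube, 25 mm in diameter, 280 mm long, 0.2 kg, lying on the bench; it can roll. Origin at its middle on the axis, y along the tube (x and z turn as it rolls).
- u_bolt: Narrow U-bolt: 8 mm round steel bar, 0.12 kg, hanging loosely across the hanging bar. Origin at the centre of the bow (half circle, 14 mm inside radius), z up: bow top inside +14, outside +22 mm. Legs at x = -18 and +18 mm (44 mm over the outside, 28 clear inside) reach 43 mm below the origin, tips chamfered 2 mm. y is square to the U. Home on the tube: origin 75 mm above the bench.
- wide_u_bolt: A wider U-bolt for another pipe, same 8 mm bar, legs 50 mm apart between centres (58 mm over the outside) and 50 mm long below the bow's centre (origin). It hangs on the same bar, about 68 mm from the narrow one; which is on which side varies. Stays there.
- hanging_bar: Fixed stand of bent 10 mm rod on a grey foot 56 x 210 x 10 mm: a level bar along its y, 170 mm long between its uprights at y = -85 and +85 mm, top of the bar 120 mm above the bench. Origin at the centre of the foot's underside.
- nut_tray: Bystander: light blue tray of nuts, 114 x 170 x 28 mm, loose.
- spanner: Bystander: steel combination spanner, 172 mm long along its y, 24 mm wide, 9 mm thick, loose.
- tape_measure: Bystander: yellow and black tape measure, 64 x 69 x 32 mm, loose.
- marker: Bystander: red marker pen, 137 mm long along its y, 17 mm thick, loose.

How it is judged:
By the outcome, as a careful person would: the job done as asked, in the order asked, and still so for the second after the job is handed in, with the robot touching nothing.
It also fails if it takes over 58 s, if anything falls off the work surface, if the arm or the gripper's body presses on something with over 40 N, if the wrist force passes 120 N, or if a joint passes its speed limit or range.

ROBOT

A 6-joint arm with a two-finger parallel gripper is mounted at the origin on a cart in front of the work surface, level with it; the furniture and walls round the work are solid. World frame = base frame: x ahead of the robot, y to its left, z up, the work surface at z = 0. Lengths are in m, angles in degrees, forces in N, time in s.
With the tool pointing down it reaches from about 0.3 to 0.75 m from the base axis. Payload 8.5 kg.
Tool frame: the origin (TCP) lies midway between the tips of the shut fingers; the grasp point (between the pads) lies behind it (grasp_offset is the z of the grasp point in the tool frame, in m); z points along the fingers, y is the direction in which the jaws open and shut (so a half turn about z gives the same grasp; the last joint's range is limited). The gripper opens to 85 mm and grips with 20 to 120 N. Pads are 22 mm wide; open, the fingers measure 114 mm over their backs; the gripper's body (76 mm by 85 mm) begins 54 mm behind the grasp point. The pads swing forward as they close: fully open they stand 13 mm farther back than shut.
Start: joints at [64.269, 21.807, 74.336, -0, 83.858, -12.336], TCP at [0.127, 0.535, 0.231] pointing down, gripper open.
Joint ranges: [-178.18, 178.18], [-50.72, 133.34], [12.68, 142.11], [-81.47, 261.47], [9.98, 163.14], [-165.26, 165.26]. Speed limits (degrees/s): [136.94, 136.94, 180, 180, 180, 180].

INTERFACE

Orientations are given as a 3x3 rotation matrix whose columns are the frame's x, y, z axes.
In Python, from rig import * gives the robot as it stands.
- The arm moves only by the shell command python3 -m pendant 'ROWS' [FORCE]. ROWS is JSON, one flat list of numbers, 7 for each row, row after row: the finger opening in mm, from 0 to 85.4, then the shift along the tool's x, y, z in units of 50 mm (1.0 is 50 mm), then the turn, a rotation vector about the tool's x, y, z in units of 8 degrees (1.0 is 8 degrees). In form: [hand, dx, dy, dz, wx, wy, wz, hand, dx, dy, dz, wx, wy, wz, ...]. A call has 1 to 12 rows; each row shifts and turns the commanded pose from where the row before left it, along the tool's axes as they then stand; what a row does not reach is not made up. A row lasts 1/10 s, in which the tool goes at most 50 mm and 8.59 degrees, less where a joint would pass 70% of its speed; a pose out of reach is approached as far as the arm can. A call is refused whole if a number of a shift passes 1 or a number of a turn 1, either way. A call with a gripper value outside its range is refused whole. The fingers move at their own pace and stop on an object; FORCE is the grip in N (left out, the last holds). Time passes only in rows, so rows that do not move let the fingers close. It gives the time, the measured TCP pose, the force and the opening at its end, in the units of the state.
- observe(): the state, without advancing time (a new reading comes with each control period).
- get_image(name): name is "scene" or "top"; returns a dict with "frame" (384x512x3 uint8, red, green, blue), "depth" (384x512 float32, m along the optical axis (not along the pixel's ray), 0 where there is no reading), "K" (3x3 intrinsics, pixels), "rvec" (rotation vector, rad) and "tvec" (3), from world to camera coordinates, as OpenCV has them. Camera axes: x right, y down, z forward; pixel columns grow to the right and rows downward; lengths in m; the calibration is good to about 2 mm. A picture is of the moment at which its call begins.
- close_job(): hands the job in, once; it reports no verdict.
The state is a dict: "time_s": time; "q": joint angles; "qvel": joint speeds; "joint_efforts": joint torques, N m; "position": TCP position; "tool_rot": TCP orientation; "ft_force": force on the tool from outside, world axes, zero at the start; "wrist_torque": the same for the moment, N m; "grip_width": finger opening in m.
Only numpy, scipy, OpenCV 4.12 (cv2) and the standard library are available. Lean on these libraries where they do the work, as an engineer would, in place of code of your own. Each camera call takes 0.05 s, during which the arm holds its last target.

## Working session

There is one attempt and no reset: what is moved stays moved. The work goes in short steps, Python scripts to look and compute and a shell command to move; the robot and the scene stay as the last step left them, time stands still between calls to the robot, and variables do not carry over. Pictures are saved under pics/ and viewed, and the job is handed in when it is done.

```bash
ls; mkdir -p pics
python3 - <<'E'
from rig import *
import cv2,numpy as np
s=observe()
for k,v in s.items(): print(k,np.round(v,4).tolist())
try: print(grasp_offset)
except Exception as e: print(e)
for n in("scene","top"):
    d=get_image(n); cv2.imwrite(f"pics/{n}0.png",d["frame"][...,::-1]); np.savez(f"{n}0.npz",**d)
    R=cv2.Rodrigues(np.array(d["rvec"]))[0]; print(n,d["K"],(-R.T@np.array(d["tvec"]).ravel()),R[2])
E
```

```text
pics
time_s 0.0
q [64.2679, 21.8418, 74.3853, 0.0006, 83.858, -12.3381]
qvel [0.0245, 0.0633, -0.0184, -0.0047, 0.1249, -0.0388]
joint_efforts [-0.0003, -44.8464, -23.1276, -0.0003, 0.0048, 0.0]
position [0.1273, 0.5348, 0.2307]
tool_rot [[-0.9728, 0.2316, -0.0007], [0.2316, 0.9728, -0.0013], [0.0003, -0.0014, -1.0]]
ft_force [-0.3401, 0.582, 0.8664]
wrist_torque [0.0102, -0.0523, 0.0221]
grip_width 0.0856
-0.0187
scene [[457.82041492   0.         258.90659885]
 [  0.         457.82041492 192.19280511]
 [  0.           0.           1.        ]] [ 0.20179759 -0.82327086  1.07342661] [ 0.31772664  0.56053257 -0.76475684]
top [[378.69689424   0.         250.78221083]
 [  0.         378.69689424 190.82226789]
 [  0.           0.           1.        ]] [ 0.48802548 -0.07822857  1.23993952] [ 0.07830259 -0.00397341 -0.99692172]
```

View pics/scene0.png

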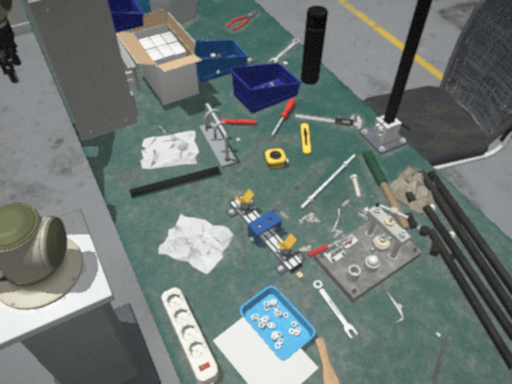

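View pics/top0.png

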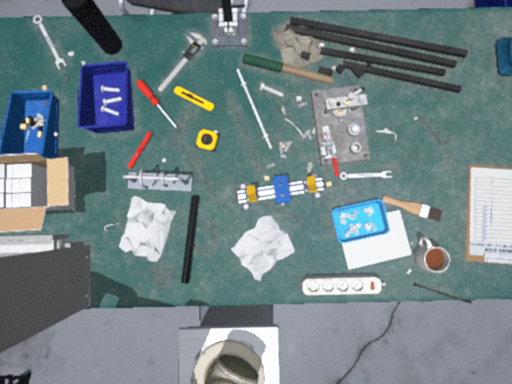

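```bash
cat > h.py <<'E'
import cv2,numpy as np
def load(f): return dict(np.load(f))
def cam(d):
    R=cv2.Rodrigues(np.array(d["rvec"]).reshape(3,1))[0]; return np.array(d["K"]),R,np.array(d["tvec"]).reshape(3)
def proj(d,P):
    K,R,t=cam(d); p=np.atleast_2d(P)@R.T+t; q=p@K.T; return q[:,:2]/q[:,2:]
def cloud(d):
    K,R,t=cam(d); z=d["depth"]; v,u=np.mgrid[:z.shape[0],:z.shape[1]]
    c=np.stack([(u-K[0,2])/K[0,0]*z,(v-K[1,2])/K[1,1]*z,z],-1)
    return (c-t)@R
def ray(d,u,v,z):
    K,R,t=cam(d); r=R.T@np.linalg.inv(K)@np.array([u,v,1.]); o=-R.T@t
    return o+r*(z-o[2])/r[2]
def crop(d,u0,v0,u1,v1,s,f):
    im=d["frame"][v0:v1,u0:u1,::-1]; cv2.imwrite(f,cv2.resize(im,None,fx=s,fy=s,interpolation=cv2.INTER_CUBIC))
E
python3 - <<'E'
from h import *
s=load("scene0.npz");t=load("top0.npz")
for d in(s,t): print(proj(d,[[0,0,0],[.127,.535,.23],[.4,0,0],[.4,.2,0]]).round())
crop(t,110,120,350,300,3.3,"pics/tcrop.png"); crop(s,120,90,330,290,3,"pics/scrop.png")
C=cloud(t)
for u,v in [(192,215),(190,260),(282,188),(265,250),(158,181),(207,140),(300,230)]: print(u,v,C[v,u].round(4))
E
```

```text
[[ 39. 270.]
 [ 18.  77.]
 [179. 214.]
 [155. 170.]]
[[229. 376.]
 [ 15. 367.]
 [226. 248.]
 [165. 250.]]
192 215 [0.5102 0.1068 0.0253]
190 260 [0.3673 0.1157 0.0192]
282 188 [ 0.5872 -0.1806  0.0615]
265 250 [ 0.3932 -0.1241  0.0185]
158 181 [0.6238 0.2187 0.0103]
207 140 [0.7515 0.0549 0.0293]
300 230 [ 4.537e-01 -2.405e-01  3.000e-04]
```

View pics/tcrop.png

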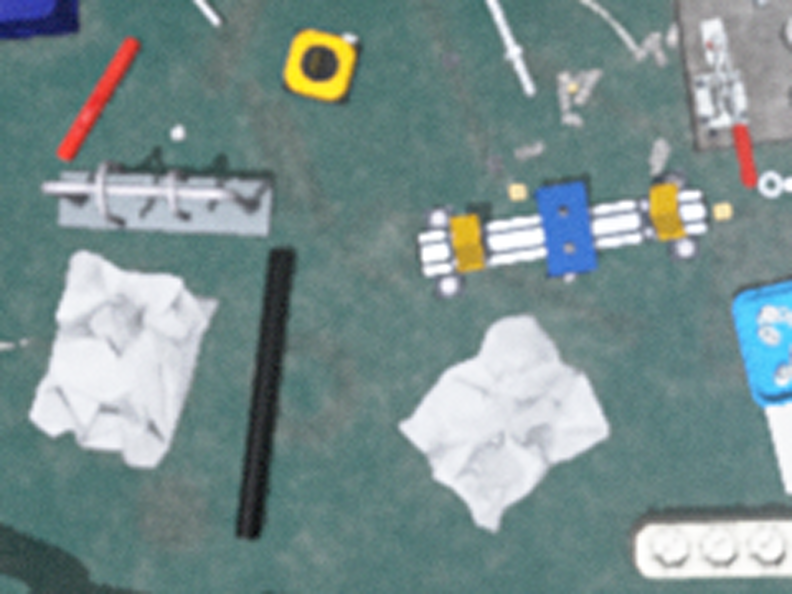

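View pics/scrop.png

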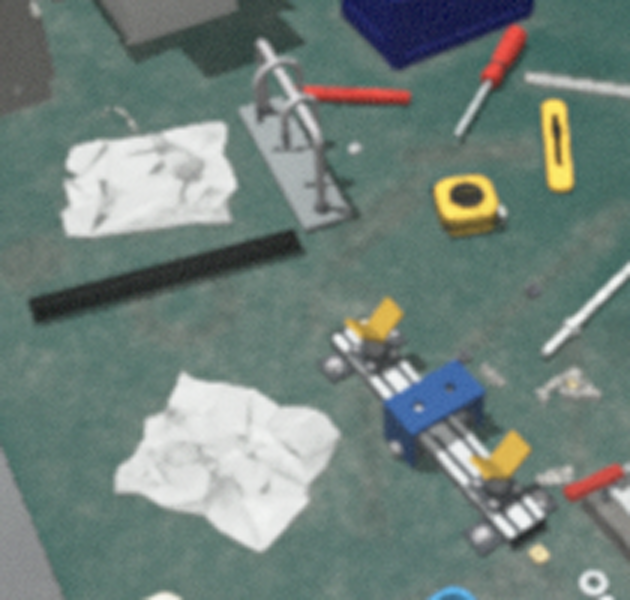

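Run:
```python
from h import *
for n in("top","scene"):
    d=load(n+"0.npz");C=cloud(d);hsv=cv2.cvtColor(d["frame"],cv2.COLOR_RGB2HSV).astype(int)
    H,S,V=hsv[...,0],hsv[...,1],hsv[...,2]
    X,Y,Z=C[...,0],C[...,1],C[...,2]
    ok=d["depth"]>0
    # tube
    m=ok&(V<60)&(X>.3)&(X<.65)&(Y>.05)&(Y<.17)&(Z>.008)&(Z<.04)
    P=C[m]; c=P.mean(0); w=np.linalg.svd(P[:,:2]-c[:2],full_matrices=False)[2][0]
    a=(P[:,:2]-c[:2])@w; b=(P[:,:2]-c[:2])@np.array([-w[1],w[0]])
    print(n,"tube",m.sum(),c.round(4),w.round(4),np.percentile(a,[0,1,99,100]).round(4),np.percentile(b,[1,99]).round(4),np.percentile(Z[m],[5,50,95,99]).round(4), "mid",(c[:2]+w*(a.min()+a.max())/2).round(4))
    box=ok&(X>.48)&(X<.7)&(Y>-.36)&(Y<0)
    m=box&(H>17)&(H<30)&(S>130)&(Z>.03)
    P=C[m]; 
    for k,g in(("yl",P[P[:,1]>-.18]),("yr",P[P[:,1]<-.18])): print(k,len(g),g.mean(0).round(4),g.min(0).round(4),g.max(0).round(4))
    m=box&(H>100)&(H<125)&(S>120)&(Z>.052)&(Z<.068)
    P=C[m]; print("blue",m.sum(),P.mean(0).round(4),np.percentile(P,[1,99],axis=0).round(4).tolist(), cv2.minAreaRect((P[:,:2]*1000).astype(np.float32)))
    m=ok&(X>.55)&(X<.72)&(Y>.1)&(Y<.36)&(Z>.1)&(Z<.135)
    P=C[m]; print("bar",m.sum(),P.mean(0).round(4),P.min(0).round(3),P.max(0).round(3),np.polyfit(P[:,1],P[:,0],1).round(4))
crop(load("top0.npz"),225,160,345,220,6.5,"pics/tc2.png");crop(load("scene0.npz"),220,180,315,280,6,"pics/sc2.png")
crop(load("top0.npz"),115,155,205,205,8,"pics/tc3.png");crop(load("scene0.npz"),190,95,250,175,7,"pics/sc3.png")
```

```text
top tube 563 [0.4371 0.1145 0.0224] [-0.9916  0.1296] [-0.136  -0.1337  0.1351  0.138 ] [-0.0107  0.0091] [0.0149 0.0232 0.0274 0.0292] mid [0.4361 0.1146]
yl 123 [ 0.573  -0.084   0.0713] [ 0.5475 -0.0959  0.0566] [ 0.597  -0.071   0.0856]
yr 124 [ 0.598  -0.2707  0.071 ] [ 0.5739 -0.2849  0.0564] [ 0.6211 -0.257   0.0842]
blue 366 [ 0.5856 -0.1781  0.0596] [[0.5439, -0.2025, 0.054], [0.6279, -0.1531, 0.0644]] ((585.4822387695312, -177.89154052734375), (84.16533660888672, 47.02518844604492), 8.212607383728027)
bar 272 [0.6238 0.2127 0.1187] [0.599 0.126 0.101] [0.654 0.303 0.133] [0.0677 0.6094]
scene tube 612 [0.4323 0.1081 0.0192] [-0.9917  0.1289] [-0.1422 -0.1377  0.1306  0.1338] [-0.011   0.0081] [0.0102 0.0202 0.026  0.0278] mid [0.4364 0.1075]
yl 111 [ 0.5777 -0.0863  0.0701] [ 0.5477 -0.0995  0.0562] [ 0.5962 -0.0712  0.0816]
yr 137 [ 0.6032 -0.2745  0.0702] [ 0.5752 -0.2891  0.0545] [ 0.6221 -0.2581  0.0849]
blue 401 [ 0.5845 -0.182   0.0593] [[0.5426, -0.2063, 0.054], [0.6262, -0.1569, 0.0642]] ((585.2378540039062, -180.915283203125), (86.8110580444336, 48.456756591796875), 4.561163425445557)
bar 223 [0.6204 0.2037 0.116 ] [0.597 0.123 0.1  ] [0.65  0.295 0.13 ] [0.0564 0.6089]
```

View pics/tc2.png

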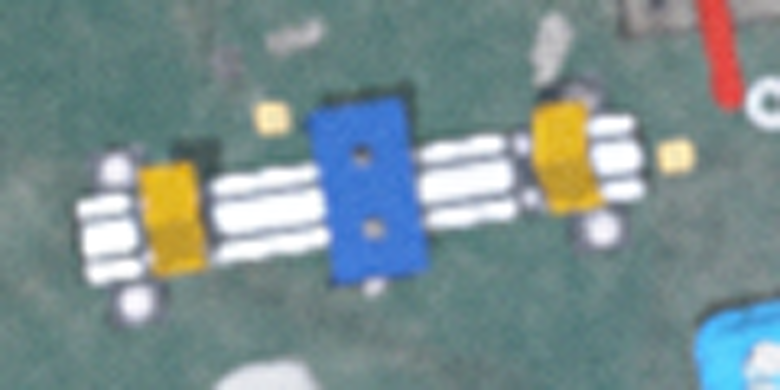

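View pics/sc2.png

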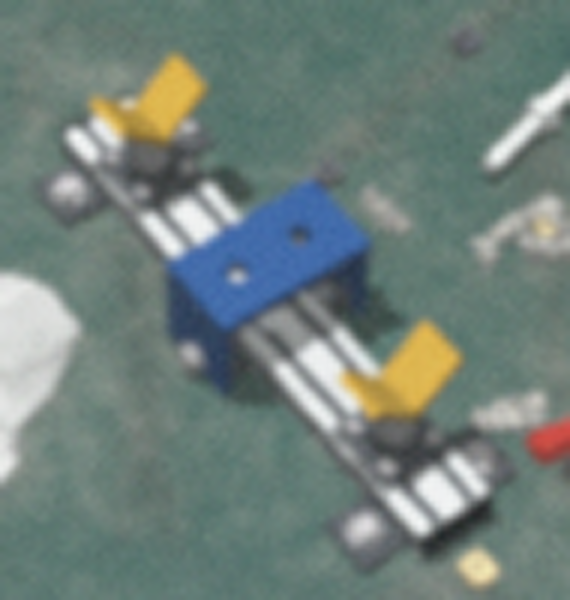

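View pics/tc3.png

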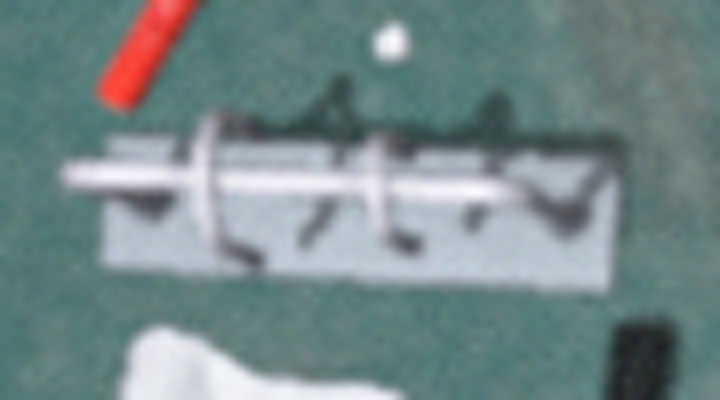

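View pics/sc3.png

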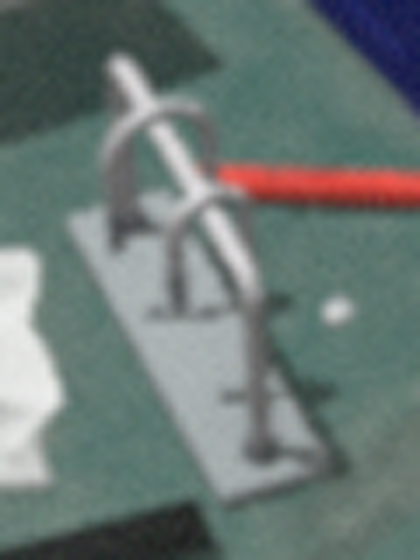

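Run:
```python
from h import *
t=load("top0.npz");s=load("scene0.npz")
def tri(pt,ps):
    A=[];b=[]
    for d,(u,v) in((t,pt),(s,ps)):
        K,R,T=cam(d);P=K@np.c_[R,T]
        for r in(u*P[2]-P[0],v*P[2]-P[1]): A.append(r[:3]/np.linalg.norm(r[:3]));b.append(-r[3]/np.linalg.norm(r[:3]))
    return np.linalg.lstsq(np.array(A),np.array(b),rcond=None)[0]
def px(x,y,s,u0,v0): return (x+.5)/s-.5+u0,(y+.5)/s-.5+v0
for nm,a,b in(("hole+",(362,154),(299,235)),("hole-",(374,229),(236,275)),):
    pt=px(*a,6.5,225,160);ps=px(*b,6,220,180)
    print(nm,tri(pt,ps).round(4),ray(t,*pt,.06).round(4),ray(s,*ps,.06).round(4))
# plate corners (clockwise from image top-left in top view)
for nm,a,b in(("far+y",(308,113),(174,264)),("far-y",(400,97),(313,180)),("near-y",(428,270),(368,244)),("near+y",(334,284),(228,330))):pass
tc=[(308,113),(400,97),(428,270),(334,284)]; sc=[(313,180),(368,244),(228,330),(174,264)]
L=[]
for a,b in zip(tc,sc):
    pt=px(*a,6.5,225,160);ps=px(*b,6,220,180); L.append((tri(pt,ps),ray(t,*pt,.06),ray(s,*ps,.06)))
    print([x.round(4).tolist() for x in L[-1]])
print(np.mean(L,axis=0).round(4))
# V-rest top edge corners in top view: left rest (141,170)(195,162)(207,268)(155,275); right (533,105)(585,100)(602,205)(553,212)
for q in([(141,170),(195,162),(207,268),(155,275)],[(533,105),(585,100),(602,205),(553,212)]):
    r=np.array([ray(t,*px(*a,6.5,225,160),.081) for a in q]); print("rest top",r.mean(0).round(4),r.round(3)[:,:2].tolist())
# scene: far edges visible
for q in([(177,55),(207,88),(92,97),(125,140)],[(428,320),(462,355),(343,375),(375,418)]):
    r=np.array([ray(s,*px(*a,6,220,180),.081) for a in q]); print("rest sc",r.mean(0).round(4),r.round(3)[:,:2].tolist())
# bolt/bar
def bt(x,y,z): return ray(t,*px(x,y,8,115,155),z).round(4)
def bs(x,y,z): return ray(s,*px(x,y,7,190,95),z).round(4)
print("bow top", bt(380,188,.126),bs(208,192,.126))
print("wide top", bt(205,178,.126),bs(160,108,.126))
print("bar ends top",bt(65,173,.12),bt(520,190,.115)); print("bar sc",bs(120,62,.115),bs(255,290,.115))
print("foot top",[bt(x,y,.01) for x,y in((103,135),(622,155),(612,292),(103,268))])
print("foot sc",[bs(x,y,.01) for x,y in((70,215),(222,500),(342,468))])
```

```text
hole+ [ 0.6032 -0.1763  0.0572] [ 0.6023 -0.1758  0.06  ] [ 0.6027 -0.1782  0.06  ]
hole- [ 0.5671 -0.1812  0.0552] [ 0.5659 -0.1805  0.06  ] [ 0.5662 -0.1846  0.06  ]
[[0.6242, -0.151, 0.057], [0.6227, -0.1503, 0.06], [0.6242, -0.1534, 0.06]]
[[0.6298, -0.1953, 0.0562], [0.6295, -0.1949, 0.06], [0.6282, -0.1976, 0.06]]
[[0.5477, -0.2069, 0.0568], [0.5456, -0.2058, 0.06], [0.5486, -0.2095, 0.06]]
[[0.5429, -0.162, 0.0555], [0.54, -0.1605, 0.06], [0.5442, -0.1659, 0.06]]
[[ 0.5862 -0.1788  0.0564]
 [ 0.5845 -0.1779  0.06  ]
 [ 0.5863 -0.1816  0.06  ]]
rest top [ 0.5716 -0.0846  0.081 ] [[0.595, -0.069], [0.598, -0.095], [0.548, -0.099], [0.545, -0.075]]
rest top [ 0.5973 -0.2716  0.081 ] [[0.622, -0.256], [0.623, -0.28], [0.573, -0.287], [0.571, -0.263]]
rest sc [ 0.573  -0.0874  0.081 ] [[0.595, -0.072], [0.598, -0.096], [0.548, -0.076], [0.55, -0.106]]
rest sc [ 0.599  -0.2747  0.081 ] [[0.622, -0.259], [0.625, -0.282], [0.574, -0.266], [0.575, -0.292]]
bow top [0.6194 0.1787 0.126 ] [0.6228 0.1786 0.126 ]
wide top [0.6247 0.2433 0.126 ] [0.6281 0.2405 0.126 ]
bar ends top [0.6285 0.2971 0.12  ] [0.6188 0.129  0.115 ]
bar sc [0.6304 0.2914 0.115 ] [0.6183 0.1228 0.115 ]
foot top [array([0.6575, 0.3185, 0.01  ]), array([0.6444, 0.1066, 0.01  ]), array([0.5884, 0.1113, 0.01  ]), array([0.603 , 0.3183, 0.01  ])]
foot sc [array([0.6068, 0.3173, 0.01  ]), array([0.5898, 0.108 , 0.01  ]), array([0.6472, 0.1006, 0.01  ])]
```

```bash
cat >> h.py <<'E'
def shift(tx,ty,tz,yaw=None):
    from rig import observe
    s=observe();p=np.array(s["position"]);R=np.array(s["tool_rot"])
    d=R.T@(np.array([tx,ty,tz])-p)/.05
    psi=np.degrees(np.arctan2(R[1,1],R[0,1]))
    print("t",round(s["time_s"],2),"pos",p.round(4),"yaw",psi.round(2),"z",R[:,2].round(4),"grip",round(s["grip_width"],4),"F",np.round(s["ft_force"],1))
    print("shift units (current axes)",d.round(3), "turn units", None if yaw is None else round(-(yaw-psi)/8,3))
E
python3 - <<'E'
from h import *
for n in("top0","scene0"):
    C=cloud(load(n+".npz")).reshape(-1,3)
    for x in np.arange(.0,.6,.1):
        print(n,round(x,1),[ (lambda g: round(float(np.percentile(g[:,2],98)),2) if len(g)>5 else None)(C[(abs(C[:,0]-x)<.05)&(abs(C[:,1]-y)<.05)]) for y in np.arange(0,.8,.1)])
# tube edges: midline in pixel space
d=load("top0.npz");C=cloud(d);g=cv2.cvtColor(d["frame"],cv2.COLOR_RGB2GRAY)
for d,n in((d,"top"),(load("scene0.npz"),"scene")):
    g=cv2.cvtColor(d["frame"],cv2.COLOR_RGB2GRAY);C=cloud(d)
    m=(g<55)&(C[...,0]>.27)&(C[...,0]<.6)&(C[...,1]>.06)&(C[...,1]<.16)
    nn,l,st,ce=cv2.connectedComponentsWithStats(m.astype(np.uint8)); i=1+np.argmax(st[1:,4])
    v,u=np.nonzero(l==i); r=cv2.minAreaRect(np.c_[u,v].astype(np.float32)); print(n,st[i],r)
    b=cv2.boxPoints(r); P=np.array([ray(d,*p,.0125) for p in b]); print(P.round(4).tolist(),P.mean(0).round(4))
E
```

```text
top0 0.0 [None, 0.12, 0.0, -0.74, -0.74, -0.74, -0.74, -0.74]
top0 0.1 [0.2, 0.02, 0.01, -0.74, -0.74, 0.33, -0.74, -0.74]
top0 0.2 [0.01, 0.01, 0.0, 0.01, 0.43, None, None, None]
top0 0.3 [0.0, 0.03, 0.01, 0.01, 0.43, None, None, None]
top0 0.4 [0.02, 0.03, 0.02, 0.02, 0.44, 0.34, 0.21, 0.12]
top0 0.5 [0.01, 0.03, 0.02, 0.03, 0.01, 0.21, 0.21, 0.11]
scene0 0.0 [0.22, 0.21, None, None, None, None, None, None]
scene0 0.1 [0.21, 0.0, 0.0, -0.74, -0.74, 0.41, 0.31, -0.74]
scene0 0.2 [0.0, 0.0, 0.0, 0.0, 0.48, 0.48, 0.39, 0.33]
scene0 0.3 [0.0, 0.02, 0.0, 0.0, 0.47, None, None, None]
scene0 0.4 [0.02, 0.03, 0.02, 0.02, 0.45, 0.21, 0.25, None]
scene0 0.5 [0.0, 0.03, 0.03, 0.02, 0.16, 0.21, 0.32, 0.3]
top [182 196  17  87 568] ((190.00619506835938, 238.87796020507812), (7.33089017868042, 86.82141876220703), 7.001267910003662)
[[0.2995, 0.146, 0.0125], [0.5742, 0.1091, 0.0125], [0.5707, 0.0856, 0.0125], [0.2961, 0.1228, 0.0125]] [0.4351 0.1159 0.0125]
scene [131 167  89  30 615] ((174.86904907226562, 181.50526428222656), (7.335587024688721, 90.69970703125), 75.17352294921875)
[[0.3025, 0.1457, 0.0125], [0.5783, 0.1096, 0.0125], [0.5705, 0.0793, 0.0125], [0.2986, 0.1163, 0.0125]] [0.4375 0.1127 0.0125]
```

```bash
python3 - <<'E'
from h import *
for n in("top0","scene0"):
    C=cloud(load(n+".npz")).reshape(-1,3)
    m=(C[:,2]>.15)&(C[:,0]>.05)&(C[:,0]<.5)&(C[:,1]>.2)&(C[:,1]<.7); P=C[m]
    for y in np.arange(.3,.7,.04):
        g=P[abs(P[:,1]-y)<.02]
        if len(g): print(n,round(y,2),len(g),np.percentile(g[:,0],[1,5,25,50,99]).round(3),np.percentile(g[:,2],[2,50,98]).round(2))
    print(P[:,1].min())
E
python3 - <<'E'
from h import *
crop(load("scene0.npz"),0,0,200,300,2,"pics/cab.png")
E
```

```text
top0 0.42 48 [0.236 0.248 0.276 0.321 0.419] [0.15 0.37 0.44]
top0 0.46 5905 [0.126 0.238 0.28  0.331 0.457] [0.16 0.32 0.44]
top0 0.5 482 [0.116 0.121 0.129 0.422 0.498] [0.18 0.26 0.34]
top0 0.54 302 [0.421 0.423 0.447 0.461 0.499] [0.18 0.21 0.3 ]
top0 0.58 271 [0.44  0.441 0.454 0.466 0.5  ] [0.17 0.2  0.21]
top0 0.62 42 [0.465 0.465 0.481 0.488 0.498] [0.18 0.19 0.2 ]
0.438462210471909
scene0 0.42 3605 [0.229 0.236 0.272 0.318 0.42 ] [0.16 0.33 0.47]
scene0 0.46 3995 [0.106 0.124 0.261 0.313 0.456] [0.16 0.33 0.47]
scene0 0.5 717 [0.106 0.114 0.13  0.145 0.493] [0.18 0.36 0.48]
scene0 0.54 212 [0.136 0.142 0.161 0.228 0.498] [0.16 0.24 0.45]
scene0 0.58 350 [0.131 0.136 0.15  0.457 0.499] [0.18 0.27 0.34]
scene0 0.62 260 [0.228 0.228 0.46  0.475 0.5  ] [0.18 0.27 0.35]
scene0 0.66 63 [0.228 0.228 0.344 0.478 0.499] [0.18 0.19 0.37]
0.4312153909282919
```

```bash
ls pics; python3 -c "
import sys;sys.path.insert(0,'.')
from h import *
crop(load('scene0.npz'),0,0,200,300,2,'pics/cab.png')"
```

```text
cab.png
sc2.png
sc3.png
scene0.png
scrop.png
tc2.png
tc3.png
tcrop.png
top0.png
```

View pics/cab.png

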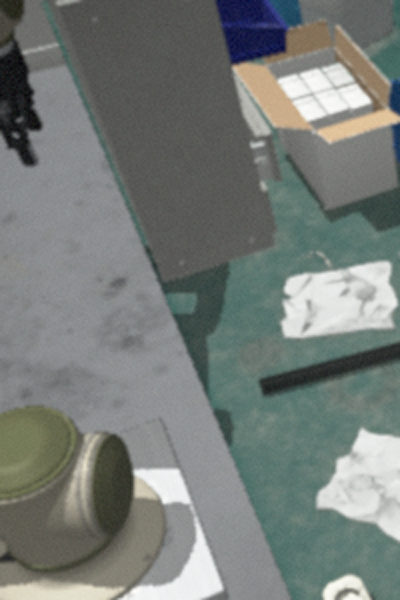

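```bash
python3 -m pendant '[85,-0.224,-0.752,0,0,0,0, 85,-0.224,-0.752,0,0,0,0, 85,-0.224,-0.752,0,0,0,0, 85,-0.224,-0.752,0,0,0,0, 85,-0.224,-0.752,0,0,0,0, 85,-0.224,-0.752,0,0,0,0]' 60; python3 -c "
from h import *
shift(.3,.2,.2,82.55)"
```

```text
time_s: 0.7
position: [0.1401, 0.2984, 0.231]
tool_rot: [[-0.973, 0.231, -0.0], [0.231, 0.973, -0.0], [0.0, -0.0, -1.0]]
ft_force: [2.1, 0.3, 0.2]
grip_width: 0.0855
t 0.7 pos [0.1401 0.2984 0.231 ] yaw 76.64 z [-2.e-04 -4.e-04 -1.e+00] grip 0.0855 F [2.1 0.3 0.2]
shift units (current axes) [-3.567 -1.176  0.621] turn units -0.739
```

```bash
python3 -m pendant '[85,-0.713,-0.235,0.124,0,0,0, 85,-0.713,-0.235,0.124,0,0,0, 85,-0.713,-0.235,0.124,0,0,0, 85,-0.713,-0.235,0.124,0,0,0, 85,-0.713,-0.235,0.124,0,0,0, 85,-0.608,-0.208,0.4,0,0,0, 85,-0.608,-0.208,0.4,0,0,0, 85,-0.608,-0.208,0.4,0,0,0, 85,-0.608,-0.208,0.4,0,0,0, 85,-0.608,-0.208,0.4,0,0,0, 85,0,0,0,0,0,-0.739, 85,0,0,0,0,0,0]' 60; python3 -c "
from h import *
shift(.436,.1145,.03,82.55)
from rig import *
for n in('scene','top'):
    d=get_image(n);np.savez(n+'1.npz',**d)
    print(proj(d,observe()['position']))
crop(load('top1.npz'),130,150,300,290,4.5,'pics/t1.png');crop(load('scene1.npz'),100,60,260,240,3.3,'pics/s1.png')"
```

```text
time_s: 1.9
position: [0.4361, 0.1153, 0.0995]
tool_rot: [[-0.991, 0.13, -0.002], [0.13, 0.991, 0.0], [0.002, -0.0, -1.0]]
ft_force: [-1.1, 0.3, -0.3]
grip_width: 0.085
t 1.9 pos [0.4361 0.1153 0.0995] yaw 82.51 z [-0.002  0.    -1.   ] grip 0.085 F [-1.1  0.3 -0.3]
shift units (current axes) [-0.002 -0.015  1.39 ] turn units -0.005
[[171.31171331 160.99318275]]
[[185.39791852 239.65404474]]
```

View pics/t1.png

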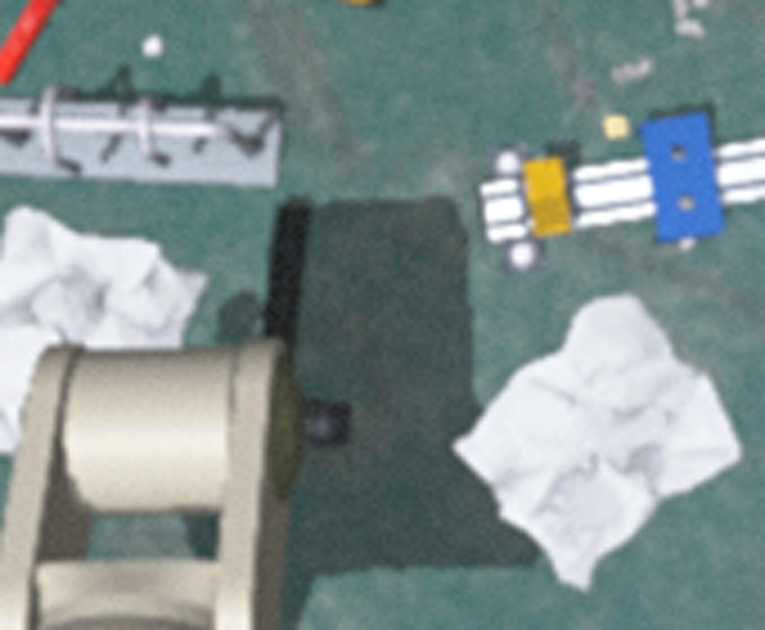

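View pics/s1.png

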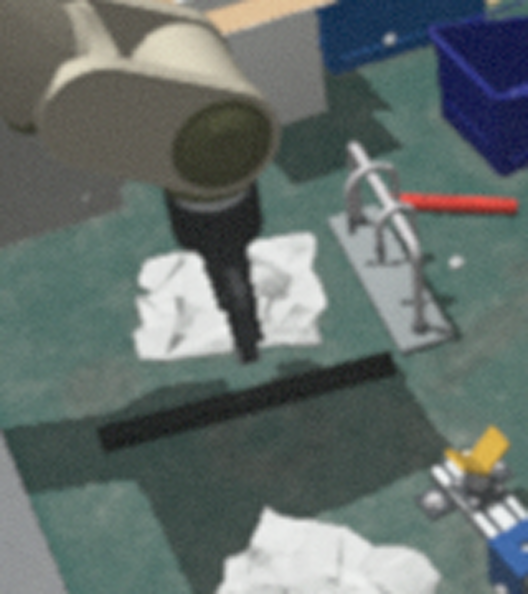

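```bash
python3 -m pendant '[85,0,0,0.65,0,0,0, 85,0,0,0.65,0,0,0, 85,0,0,0.4,0,0,0, 85,0,0,0.23,0,0,0, 15,0,0,0,0,0,0, 15,0,0,0,0,0,0, 15,0,0,0,0,0,0, 15,0,0,0,0,0,0, 15,0,0,0,0,0,0, 15,0,0,0,0,0,0]' 60
```

```text
time_s: 3.0
position: [0.4365, 0.1158, 0.0048]
tool_rot: [[-0.991, 0.13, 0.002], [0.13, 0.991, -0.0], [-0.002, 0.0, -1.0]]
ft_force: [-1.4, -0.3, 8.9]
grip_width: 0.0225
```

```bash
python3 -m pendant '[15,0,0,0,0,0,0,15,0,0,0,0,0,0]' 60; python3 -c "
from h import *
from rig import *
d=get_image('scene');np.savez('s2.npz',**d)
crop(d,100,60,260,240,3.3,'pics/s2.png')"
```

```text
time_s: 3.2
position: [0.4364, 0.1158, 0.0048]
tool_rot: [[-0.991, 0.13, 0.002], [0.13, 0.991, 0.0], [-0.002, 0.0, -1.0]]
ft_force: [-1.2, -0.1, 9.1]
grip_width: 0.0228
```

View pics/s2.png

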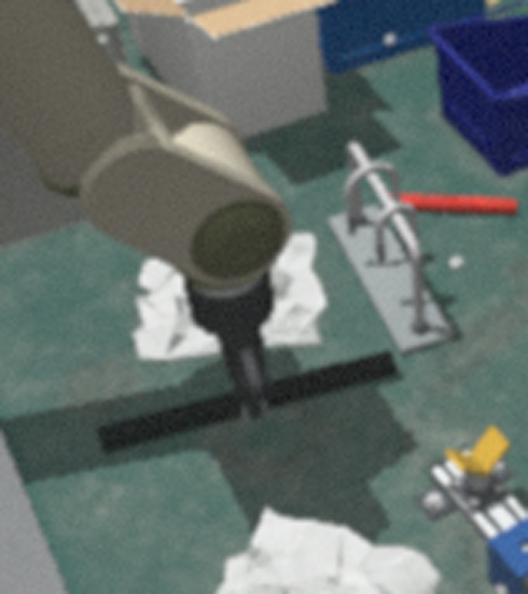

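```bash
python3 -m pendant '[15,0,0,-0.2,0,0,0,15,0,0,-0.6,0,0,0,15,0,0,-0.8,0,0,0,15,0,0,-0.8,0,0,0,15,0,0,-0.6,0,0,0,15,0,0,0,0,0,0]' 60; python3 -c "
from h import *
from rig import *
d=get_image('scene');np.savez('s3.npz',**d)
crop(d,60,20,260,240,2.7,'pics/s3.png'); shift(.5,0,.15,7.8)"
```

```text
time_s: 3.85
position: [0.4376, 0.1158, 0.158]
tool_rot: [[-0.991, 0.13, 0.008], [0.13, 0.991, 0.0], [-0.008, 0.001, -1.0]]
ft_force: [-0.3, -0.5, -2.5]
grip_width: 0.0227
t 3.9 pos [0.4366 0.1158 0.1557] yaw 82.52 z [ 0.0043 -0.     -1.    ] grip 0.0225 F [ 0.4  0.2 -2.4]
shift units (current axes) [-1.559 -2.131  0.12 ] turn units 9.339
```

View pics/s3.png

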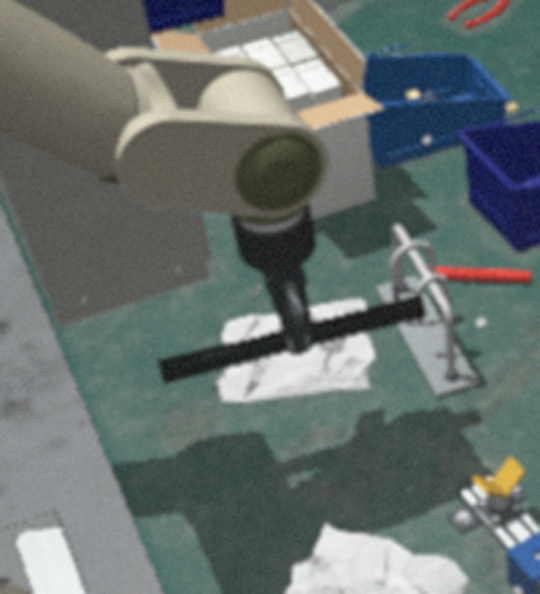

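Run:
```python
from h import *
d=load('s3.npz');C=cloud(d)
g=cv2.cvtColor(d["frame"],cv2.COLOR_RGB2GRAY)
m=(g<60)&(C[...,0]>.25)&(C[...,0]<.65)&(abs(C[...,1]-.115+(C[...,0]-.436)*.13)<.025)&(C[...,2]>.13)&(C[...,2]<.19)
P=C[m];w=np.array([.9916,-.1296]);a=(P[:,:2]-[.4366,.1158])@w
print(m.sum(),np.percentile(a,[0,.5,1,99,99.5,100]).round(4))
for lo,hi in((-.15,-.06),(.06,.15)):
    q=P[(a>lo)&(a<hi)];print(q.mean(0).round(4),np.percentile(q[:,2],[2,50,95,98]).round(4))
    n=np.array([.1296,.9916]); print(np.percentile((q[:,:2]-[.4366,.1158])@n,[5,50,95]).round(4))
```

```text
629 [-0.1378 -0.1367 -0.1359  0.1355  0.1362  0.1382]
[0.3358 0.1213 0.1717] [0.1616 0.1725 0.1781 0.1789]
[-0.0147 -0.0087  0.0017]
[0.5345 0.0949 0.1731] [0.1632 0.1743 0.1788 0.1793]
[-0.0143 -0.0088  0.001 ]
```

```bash
python3 -m pendant '[15,-0.413,-0.608,0,0,0,0,15,-0.413,-0.608,0,0,0,0,15,-0.413,-0.608,0,0,0,0,15,-0.413,-0.608,0,0,0,0,15,-0.413,-0.608,0,0,0,0,15,-0.413,-0.608,0,0,0,0,15,-0.413,-0.608,0,0,0,0,15,-0.413,-0.608,0,0,0,0,15,-0.413,-0.608,0,0,0,0]'; python3 -m pendant '[15,0,0,0,0,0,0.85,15,0,0,0,0,0,0.85,15,0,0,0,0,0,0.85,15,0,0,0,0,0,0.85,15,0,0,0,0,0,0.85,15,0,0,0,0,0,0.85,15,0,0,0,0,0,0.85,15,0,0,0,0,0,0.85,15,0,0,0,0,0,0.85,15,0,0,0,0,0,0.85,15,0,0,0,0,0,0.84,15,0,0,0,0,0,0]'; python3 -c "
from h import *
from rig import *
shift(.585,-.1797,.09,7.8)
for n in('scene','top'):
  d=get_image(n);np.savez(n+'4.npz',**d)
crop(load('scene4.npz'),170,110,340,300,3.1,'pics/s4.png'); crop(load('top4.npz'),210,120,360,250,4.5,'pics/t4.png'); "
```

```text
time_s: 4.8
position: [0.5845, -0.1808, 0.1521]
tool_rot: [[-0.991, 0.131, -0.003], [0.131, 0.991, 0.002], [0.003, 0.001, -1.0]]
ft_force: [0.3, 0.4, -0.9]
grip_width: 0.0226
time_s: 6.0
position: [0.5841, -0.1794, 0.1522]
tool_rot: [[-0.134, 0.991, -0.003], [0.991, 0.134, 0.001], [0.002, -0.003, -1.0]]
ft_force: [0.3, 0.2, -1.1]
grip_width: 0.0227
t 6.0 pos [ 0.5841 -0.1794  0.1522] yaw 7.73 z [-0.0028  0.0015 -1.    ] grip 0.0227 F [ 0.3  0.2 -1.1]
shift units (current axes) [-0.01   0.021  1.245] turn units -0.009
```

View pics/s4.png

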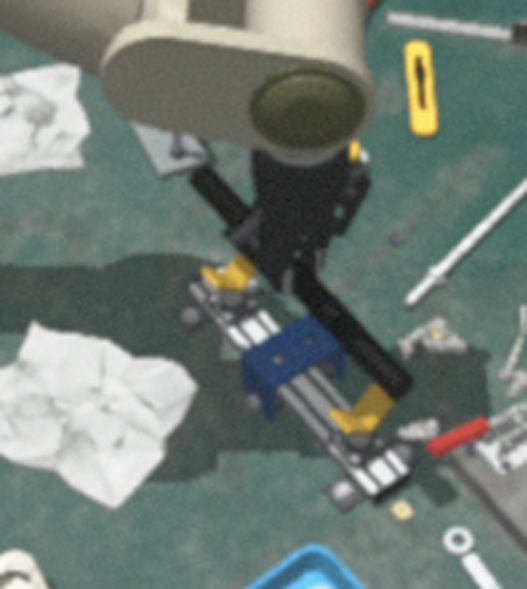

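View pics/t4.png

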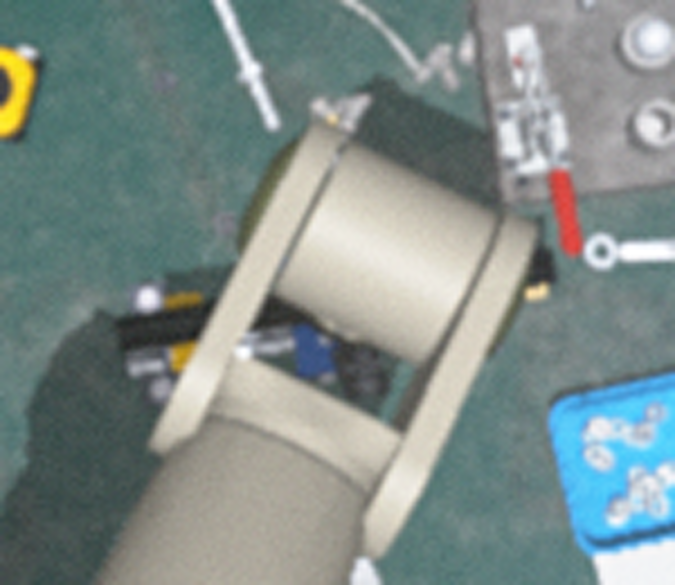

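Run:
```python
from h import *
d=load('scene4.npz');C=cloud(d)
g=cv2.cvtColor(d["frame"],cv2.COLOR_RGB2GRAY)
o=np.array([.5841,-.1794]);w=np.array([-.136,.9907]);n=np.array([.9907,.136])
A=(C[...,:2]-o)@w;B=(C[...,:2]-o)@n
m=(g<70)&(abs(A)<.16)&(abs(B)<.03)&(C[...,2]>.13)&(C[...,2]<.19)
for lo,hi in((-.15,-.03),(.08,.15)):
    k=m&(A>lo)&(A<hi); print(k.sum(),C[k].mean(0).round(4),np.percentile(A[k],[1,50,99]).round(4),np.percentile(B[k],[2,50,98]).round(4),np.percentile(C[k][:,2],[50,98]).round(4))
k=m; P=np.c_[A[k],B[k]]; P=P[(P[:,0]<-.03)|(P[:,0]>.09)];print(np.polyfit(P[:,0],P[:,1],1))
```

```text
422 [ 0.5919 -0.2691  0.167 ] [-0.1398 -0.0912 -0.0317] [-0.0137 -0.0057  0.0095] [0.1686 0.1739]
155 [ 0.5655 -0.0721  0.169 ] [0.0806 0.1086 0.1391] [-0.0127 -0.0047  0.0095] [0.1697 0.1732]
[ 0.00011311 -0.00433001]
```

```bash
python3 -m pendant '[15,-0.01,0.02,0.5,0,0,0,15,0,0,0.5,0,0,0,15,0,0,0.4,0,0,0,15,0,0,0.2,0,0,0,15,0,0,0.05,0,0,0,15,0,0,0,0,0,0]'; python3 -m pendant '[15,0,0,0.03,0,0,0,15,0,0,0,0,0,0]'
```

```text
time_s: 6.7
position: [0.586, -0.1802, 0.0716]
tool_rot: [[-0.136, 0.991, 0.0], [0.991, 0.136, -0.0], [-0.0, 0.0, -1.0]]
ft_force: [0.1, -0.7, -1.4]
grip_width: 0.0224
time_s: 6.9
position: [0.5861, -0.1802, 0.0705]
tool_rot: [[-0.136, 0.991, 0.001], [0.991, 0.136, -0.001], [-0.001, 0.001, -1.0]]
ft_force: [-0.4, -0.3, -1.5]
grip_width: 0.0228
```

```bash
for i in 1 2; do :; done; python3 -m pendant '[15,0,0,0.03,0,0,0,15,0,0,0.0,0,0,0]'; python3 -m pendant '[15,0,0,0.03,0,0,0,15,0,0,0,0,0,0]';python3 -m pendant '[15,0,0,0.02,0,0,0,15,0,0,0,0,0,0]'
```

```text
time_s: 7.1
position: [0.586, -0.1803, 0.0691]
tool_rot: [[-0.136, 0.991, 0.001], [0.991, 0.136, -0.001], [-0.001, 0.001, -1.0]]
ft_force: [-0.5, 0.1, 4.0]
grip_width: 0.0228
time_s: 7.3
position: [0.586, -0.1803, 0.069]
tool_rot: [[-0.136, 0.991, 0.002], [0.991, 0.136, -0.001], [-0.002, 0.002, -1.0]]
ft_force: [-5.4, 1.1, 14.9]
grip_width: 0.0229
time_s: 7.5
position: [0.5861, -0.1803, 0.0689]
tool_rot: [[-0.136, 0.991, 0.002], [0.991, 0.136, -0.002], [-0.002, 0.002, -1.0]]
ft_force: [-8.4, 2.9, 21.3]
grip_width: 0.0228
```

```bash
python3 -m pendant '[15,0,-0.02,-0.02,0,0,0,15,0,0,0,0,0,0]'; python3 -m pendant '[15,0,-0.02,0,0,0,0,15,0,0,0,0,0,0]'
```

```text
time_s: 7.7
position: [0.5857, -0.1804, 0.0688]
tool_rot: [[-0.136, 0.991, 0.004], [0.991, 0.136, -0.001], [-0.002, 0.003, -1.0]]
ft_force: [-1.8, 2.6, 10.9]
grip_width: 0.0226
time_s: 7.9
position: [0.5857, -0.1804, 0.0688]
tool_rot: [[-0.135, 0.991, 0.006], [0.991, 0.136, -0.001], [-0.002, 0.006, -1.0]]
ft_force: [3.6, 2.7, 8.7]
grip_width: 0.023
```

```bash
python3 -m pendant '[40,0,0.01,0,0,0,0,60,0,0,0,0,0,0,60,0,0,0,0,0,0,60,0,0,0,0,0,0,60,0,0,-0.3,0,0,0,60,0,0,-0.6,0,0,0,60,0,0,-0.8,0,0,0,60,0,0,-0.8,0,0,0,60,0,0,0,0,0,0]'; python3 -c "
from h import *
shift(.62,.1785,.2,3.7)"
```

```text
time_s: 8.8
position: [0.5861, -0.1812, 0.1975]
tool_rot: [[-0.136, 0.991, 0.009], [0.991, 0.136, -0.005], [-0.006, 0.008, -1.0]]
ft_force: [0.8, -0.4, 0.8]
grip_width: 0.0601
t 8.8 pos [ 0.5861 -0.1812  0.1975] yaw 7.8 z [ 0.0091 -0.0049 -0.9999] grip 0.0601 F [ 0.8 -0.4  0.8]
shift units (current axes) [ 7.035  1.65  -0.079] turn units 0.513
```

```bash
python3 -m pendant '[60,0.8,-0.193,-0.167,0,0,0,60,0.8,-0.193,-0.167,0,0,0,60,0.8,-0.193,-0.167,0,0,0,60,0.8,-0.193,-0.167,0,0,0,60,0.8,-0.193,-0.167,0,0,0,60,0.8,-0.193,-0.167,0,0,0,60,0.8,-0.193,-0.167,0,0,0,60,0.8,-0.193,-0.167,0,0,0,60,0.8,-0.193,-0.167,0,0,0,60,0.8,-0.193,-0.167,0,0,0,60,0,0,0,0,0,0]'; python3 -c "
from h import *
from rig import *
shift(.62,.1785,.2,3.7)
for n in('scene','top'):
  d=get_image(n);np.savez(n+'5.npz',**d)
crop(load('scene5.npz'),210,170,320,290,5,'pics/s5.png'); crop(load('top5.npz'),225,150,345,230,6.5,'pics/t5.png');crop(load('top5.npz'),115,155,205,205,8,'pics/t5b.png');crop(load('scene5.npz'),190,95,260,175,7,'pics/s5b.png'); "
```

```text
time_s: 9.9
position: [0.4328, 0.2062, 0.276]
tool_rot: [[-0.141, 0.99, 0.001], [0.99, 0.141, 0.001], [0.001, 0.001, -1.0]]
ft_force: [0.6, -0.7, -0.1]
grip_width: 0.06
t 9.9 pos [0.4328 0.2062 0.276 ] yaw 8.08 z [ 0.0011  0.0011 -1.    ] grip 0.06 F [ 0.6 -0.7 -0.1]
shift units (current axes) [-1.077  3.627  1.523] turn units 0.548
```

View pics/s5.png

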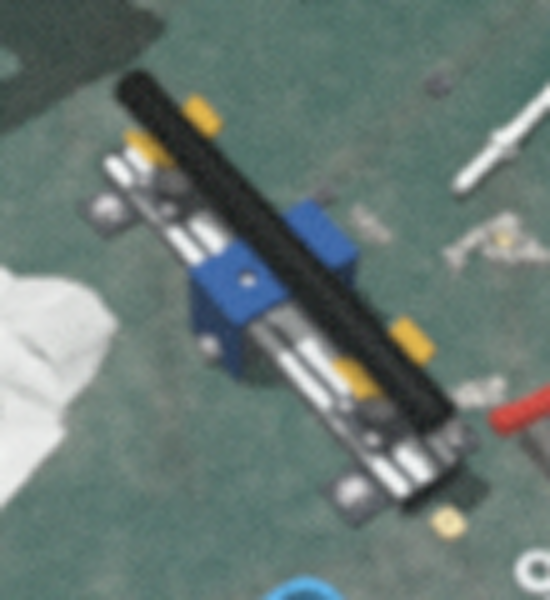

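View pics/t5.png

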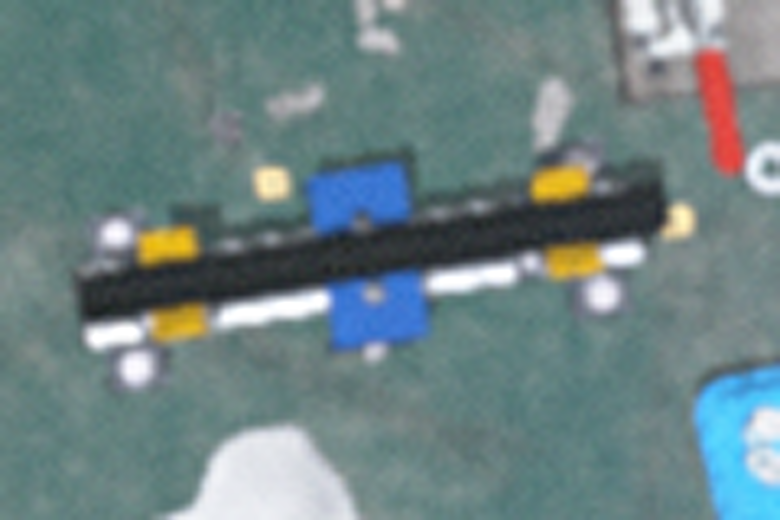

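View pics/t5b.png

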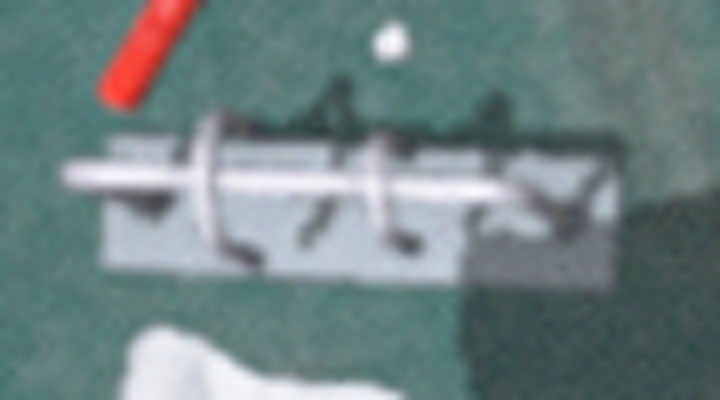

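View pics/s5b.png

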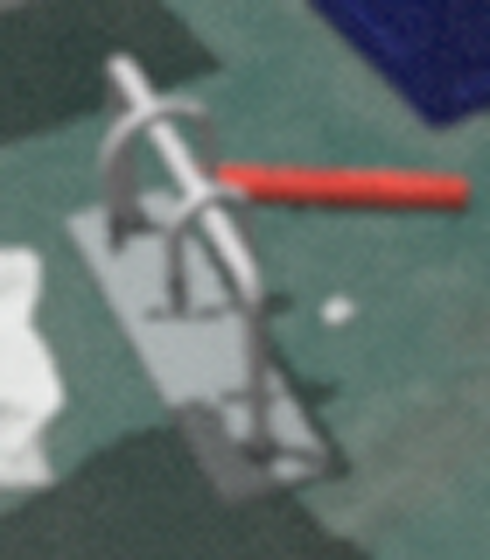

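Run:
```python
from h import *
def px(x,y,s,u0,v0): return (x+.5)/s-.5+u0,(y+.5)/s-.5+v0
for n in("top5","top0","scene5","scene0"):
    d=load(n+'.npz');C=cloud(d)
    m=(C[...,0]>.58)&(C[...,0]<.67)&(C[...,1]>.15)&(C[...,1]<.21)&(C[...,2]>.121)&(C[...,2]<.14)
    P=C[m];print(n,m.sum(),P.mean(0).round(4),np.percentile(P,[5,50,95],axis=0).round(4).tolist())
    m=(abs(C[...,0]-.62)<.05)&(C[...,1]>.15)&(C[...,1]<.205)&(C[...,2]>.03)&(C[...,2]<.105)
    P=C[m];print('  legs',m.sum()); 
    v,u=np.nonzero(m)
    for k in range(0,len(P),max(1,len(P)//14)): print('   ',u[k],v[k],P[k].round(3))
t=load("top5.npz")
# bow arc in top crop: ends (375,140) far, (383,190) centre, (388,240) near; z at shoulder ~ .106 (r 18)
for x,y,z in((377,140,.112),(380,188,.128),(386,232,.112)): print(ray(t,*px(x,y,8,115,155),z).round(4))
```

```text
top5 33 [0.6213 0.1801 0.1246] [[0.6098, 0.1608, 0.1212], [0.6224, 0.181, 0.1244], [0.6331, 0.1962, 0.1285]]
  legs 16
    164 172 [0.641 0.178 0.102]
    165 172 [0.642 0.179 0.087]
    164 173 [0.638 0.18  0.096]
    165 173 [0.639 0.178 0.089]
    166 173 [0.641 0.179 0.072]
    164 174 [0.636 0.182 0.087]
    165 174 [0.637 0.179 0.085]
    166 174 [0.638 0.179 0.072]
    165 184 [0.605 0.177 0.094]
    166 184 [0.606 0.177 0.082]
    164 185 [0.601 0.179 0.102]
    165 185 [0.602 0.178 0.092]
    166 185 [0.603 0.177 0.081]
    167 185 [0.604 0.177 0.066]
    165 186 [0.6  0.18 0.08]
    166 186 [0.601 0.179 0.071]
top0 34 [0.6233 0.1817 0.1246] [[0.6111, 0.17, 0.121], [0.6232, 0.1813, 0.1242], [0.6349, 0.2013, 0.1298]]
  legs 16
    164 172 [0.641 0.179 0.1  ]
    165 172 [0.643 0.179 0.084]
    164 173 [0.638 0.179 0.097]
    165 173 [0.639 0.179 0.087]
    166 173 [0.641 0.178 0.075]
    164 174 [0.637 0.183 0.082]
    165 174 [0.637 0.181 0.078]
    166 174 [0.638 0.179 0.071]
    165 184 [0.605 0.177 0.095]
    166 184 [0.606 0.177 0.083]
    164 185 [0.601 0.178 0.104]
   
[... 1047 characters left out ...]
126 [0.637 0.184 0.1  ]
    223 127 [0.636 0.182 0.097]
    225 127 [0.64  0.175 0.101]
    224 128 [0.635 0.173 0.1  ]
    224 129 [0.636 0.177 0.093]
    213 130 [0.599 0.177 0.104]
    215 130 [0.605 0.176 0.102]
    225 130 [0.639 0.175 0.089]
    214 131 [0.601 0.174 0.101]
    225 131 [0.638 0.173 0.087]
    214 132 [0.601 0.175 0.097]
    225 132 [0.639 0.176 0.079]
    214 133 [0.601 0.174 0.093]
    213 134 [0.598 0.177 0.088]
    215 134 [0.603 0.172 0.089]
    215 135 [0.604 0.177 0.081]
    215 136 [0.602 0.172 0.081]
    215 137 [0.602 0.173 0.076]
    215 138 [0.603 0.174 0.071]
    215 139 [0.602 0.173 0.068]
[0.6392 0.183  0.112 ]
[0.6192 0.1783 0.128 ]
[0.6045 0.1798 0.112 ]
```

```bash
python3 -m pendant '[75,-0.221,0.725,0.184,0,0,0,75,-0.221,0.725,0.184,0,0,0,75,-0.221,0.725,0.184,0,0,0,75,-0.221,0.725,0.184,0,0,0,75,-0.221,0.725,0.184,0,0,0,75,0,0,0,0,0,0.57,75,0,0,0,0,0,0,75,0,0,0,0,0,0]'; python3 -c "
from h import *
shift(.62,.177,.08,3.5)"
```

```text
time_s: 10.8
position: [0.6215, 0.1717, 0.229]
tool_rot: [[-0.057, 0.998, -0.001], [0.998, 0.057, -0.0], [-0.0, -0.001, -1.0]]
ft_force: [-0.5, 0.4, -0.0]
grip_width: 0.0748
t 10.8 pos [0.6215 0.1717 0.229 ] yaw 3.27 z [-7.e-04 -2.e-04 -1.e+00] grip 0.0748 F [-0.5  0.4 -0. ]
shift units (current axes) [ 0.107 -0.022  2.979] turn units -0.028
```

```bash
python3 -m pendant '[75,0.107,-0.022,0,0,0,0,75,0,0,0.6,0,0,0,75,0,0,0.7,0,0,0,75,0,0,0.7,0,0,0,75,0,0,0.6,0,0,0,75,0,0,0.38,0,0,0,75,0,0,0,0,0,0]'; python3 -c "
from h import *
from rig import *
shift(.62,.177,.08,3.5)
d=get_image('scene');crop(d,180,80,270,175,6,'pics/s6.png')"
```

```text
time_s: 11.5
position: [0.6185, 0.1783, 0.0782]
tool_rot: [[-0.058, 0.998, -0.005], [0.998, 0.058, -0.0], [-0.0, -0.005, -1.0]]
ft_force: [0.1, 0.4, 0.8]
grip_width: 0.0746
t 11.5 pos [0.6185 0.1783 0.0782] yaw 3.31 z [-4.7e-03 -4.0e-04 -1.0e+00] grip 0.0746 F [0.1 0.4 0.8]
shift units (current axes) [-0.027  0.029 -0.036] turn units -0.024
```

View pics/s6.png

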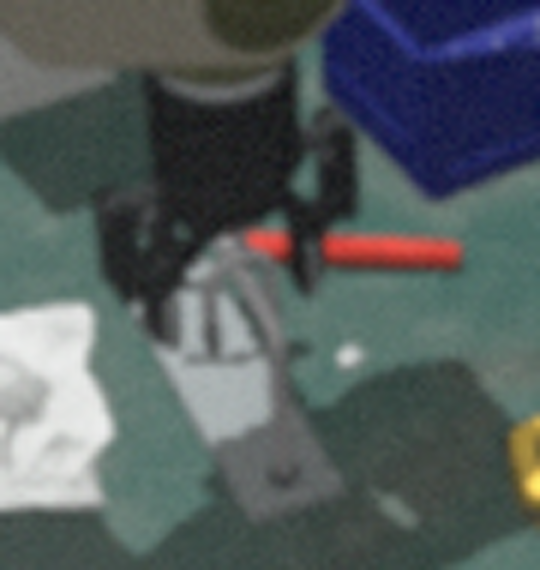

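```bash
python3 -m pendant '[36,0,0.015,0,0,0,0,36,0,0,0,0,0,0,36,0,0,0,0,0,0,36,0,0,0,0,0,0,36,0,0,0,0,0,0,36,0,0,0,0,0,0]' 60; python3 -c "
from h import *
from rig import *
shift(.62,.177,.08,3.5)
d=get_image('scene');crop(d,180,80,270,175,6,'pics/s7.png')"
```

```text
time_s: 12.15
position: [0.6216, 0.1782, 0.0821]
tool_rot: [[-0.057, 0.998, 0.003], [0.998, 0.057, 0.0], [0.0, 0.003, -1.0]]
ft_force: [-1.1, -0.3, 6.2]
grip_width: 0.0422
t 12.15 pos [0.6216 0.1782 0.0821] yaw 3.24 z [ 3.2e-03  4.0e-04 -1.0e+00] grip 0.0422 F [-1.1 -0.3  6.2]
shift units (current axes) [-0.022 -0.034  0.042] turn units -0.032
```

View pics/s7.png

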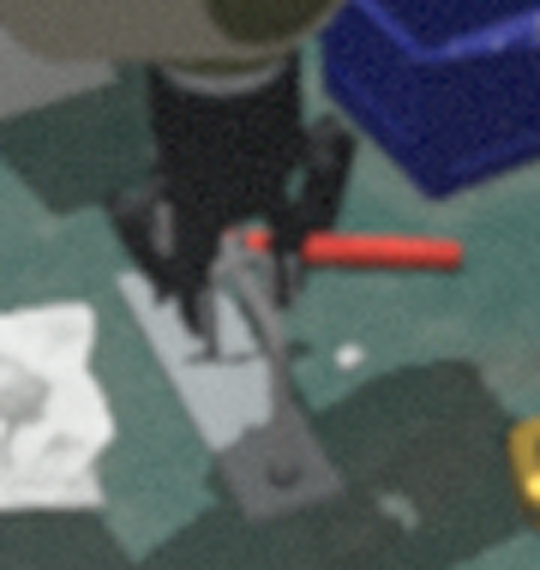

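```bash
python3 -m pendant '[36,0,0,-0.1,0,0,0,36,0,0,-0.4,0,0,0,36,0,0,-0.6,0,0,0,36,0,0,-0.6,0,0,0,36,0,0,-0.5,0,0,0,36,0,0,0,0,0,0]' 80; python3 -c "
from h import *
from rig import *
shift(.585,-.1797,.2,7.8)
for n in('scene','top'):
  d=get_image(n);np.savez(n+'8.npz',**d)
crop(load('scene8.npz'),170,60,270,160,6,'pics/s8.png')"
```

```text
time_s: 12.8
position: [0.622, 0.1783, 0.1943]
tool_rot: [[-0.057, 0.998, 0.007], [0.998, 0.057, 0.001], [0.0, 0.007, -1.0]]
ft_force: [0.4, 0.4, -1.5]
grip_width: 0.0411
t 12.8 pos [0.622  0.1783 0.1943] yaw 3.24 z [ 7.1e-03  7.0e-04 -1.0e+00] grip 0.0411 F [ 0.4  0.4 -1.5]
shift units (current axes) [-7.106 -1.144 -0.123] turn units -0.57
```

View pics/s8.png

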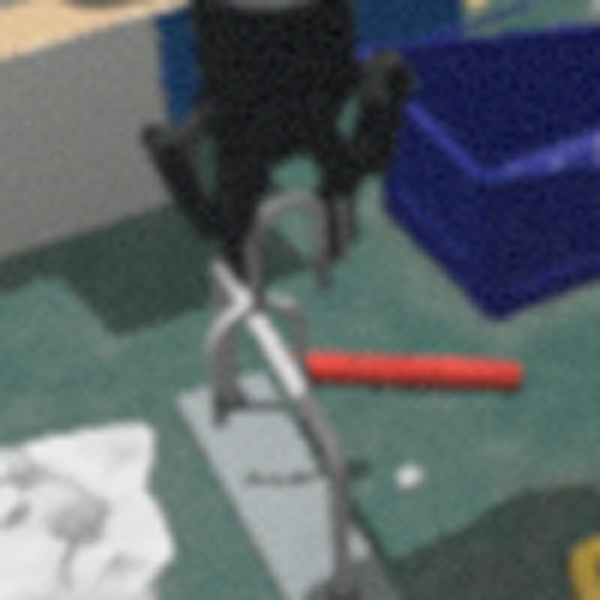

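```bash
python3 -m pendant '[36,-0.711,-0.114,0,0,0,0,36,-0.711,-0.114,0,0,0,0,36,-0.711,-0.114,0,0,0,0,36,-0.711,-0.114,0,0,0,0,36,-0.711,-0.114,0,0,0,0,36,-0.711,-0.114,0,0,0,0,36,-0.711,-0.114,0,0,0,0,36,-0.711,-0.114,0,0,0,0,36,-0.711,-0.114,0,0,0,0,36,-0.711,-0.114,0,0,0,0,36,0,0,0,0,0,-0.57,36,0,0,0,0,0,0]' 80; python3 -c "
from h import *
from rig import *
shift(.585,-.1797,.13,7.8)"
```

```text
time_s: 14.1
position: [0.5832, -0.1807, 0.1884]
tool_rot: [[-0.135, 0.991, -0.003], [0.991, 0.135, 0.002], [0.002, -0.003, -1.0]]
ft_force: [0.5, 0.3, -1.3]
grip_width: 0.0413
t 14.1 pos [ 0.5832 -0.1807  0.1884] yaw 7.74 z [-0.003   0.0018 -1.    ] grip 0.0413 F [ 0.5  0.3 -1.3]
shift units (current axes) [0.013 0.041 1.167] turn units -0.007
```

```bash
python3 -m pendant '[36,0.02,0.048,0.5,0,0,0,36,0,0,0.6,0,0,0,36,0,0,0.37,0,0,0,36,0,0,0,0,0,0,36,0,0,0,0,0,0]' 80; python3 -c "
from h import *
from rig import *
shift(.5856,-.1796,.13,7.8)
for n in('scene','top'):
  d=get_image(n);np.savez(n+'9.npz',**d)
crop(load('scene9.npz'),215,150,315,250,6,'pics/s9.png');crop(load('top9.npz'),240,150,320,220,8,'pics/t9.png')"
```

```text
time_s: 14.6
position: [0.5864, -0.1782, 0.1168]
tool_rot: [[-0.135, 0.991, -0.001], [0.991, 0.135, 0.0], [0.0, -0.001, -1.0]]
ft_force: [-0.0, -0.5, -0.7]
grip_width: 0.0414
t 14.6 pos [ 0.5864 -0.1782  0.1168] yaw 7.78 z [-6.e-04  4.e-04 -1.e+00] grip 0.0414 F [-0.  -0.5 -0.7]
shift units (current axes) [-0.026 -0.02  -0.264] turn units -0.002
```

View pics/s9.png

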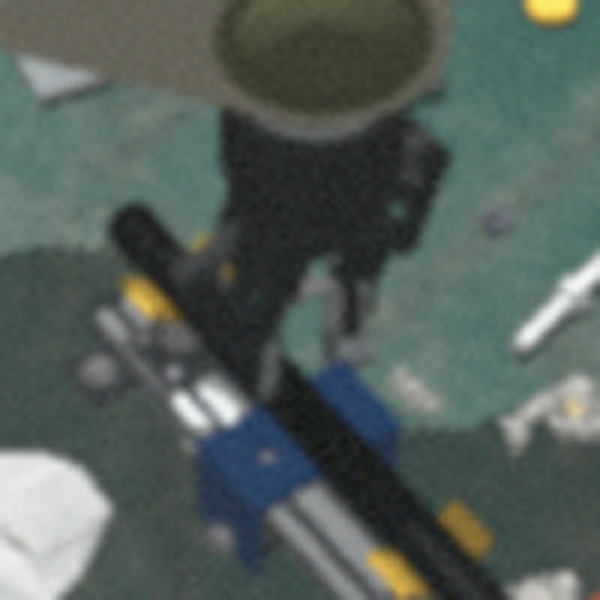

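View pics/t9.png

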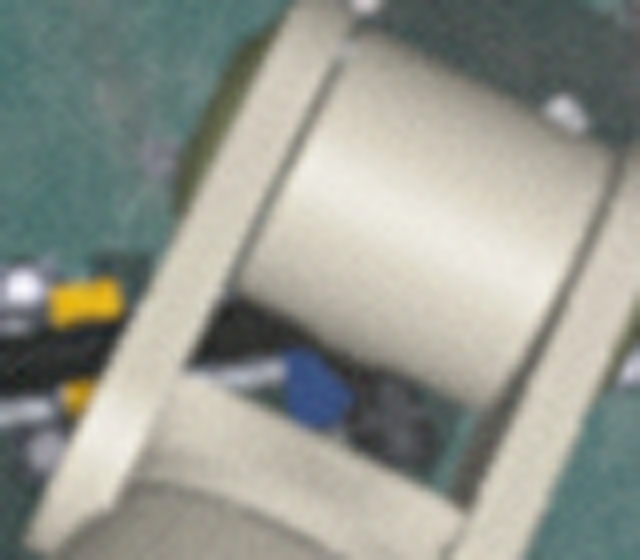

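```bash
python3 -c "
from h import *
d=load('scene9.npz');print(d['frame'].shape);crop(d,250,185,285,232,16,'pics/s9b.png')
def px(x,y,s,u0,v0): return (x+.5)/s-.5+u0,(y+.5)/s-.5+v0
C=cloud(d)
for v in range(195,222): print(v,[tuple(C[v,u].round(3)) for u in range(257,263)])
"
```

```text
(384, 512, 3)
195 [(np.float64(0.561), np.float64(-0.18), np.float64(0.187)), (np.float64(0.563), np.float64(-0.181), np.float64(0.187)), (np.float64(0.561), np.float64(-0.191), np.float64(0.199)), (np.float64(0.564), np.float64(-0.191), np.float64(0.198)), (np.float64(0.564), np.float64(-0.196), np.float64(0.203)), (np.float64(0.564), np.float64(-0.2), np.float64(0.207))]
196 [(np.float64(0.56), np.float64(-0.181), np.float64(0.186)), (np.float64(0.562), np.float64(-0.183), np.float64(0.186)), (np.float64(0.565), np.float64(-0.184), np.float64(0.186)), (np.float64(0.567), np.float64(-0.185), np.float64(0.185)), (np.float64(0.563), np.float64(-0.196), np.float64(0.2)), (np.float64(0.564), np.float64(-0.2), np.float64(0.203))]
197 [(np.float64(0.558), np.float64(-0.186), np.float64(0.188)), (np.float64(0.559), np.float64(-0.189), np.float64(0.191)), (np.float64(0.563), np.float64(-0.187), np.float64(0.186)), (np.float64(0.562), np.float64(-0.195), np.float64(0.195)), (np.float64(0.565), np.float64(-0.194), np.float64(0.192)), (np.float64(0.565), np.float64(-0.199), np.float64(0.198))]
[... 8013 characters left out ...]
.float64(-0.166), np.float64(0.06)), (np.float64(0.572), np.float64(-0.169), np.float64(0.063)), (np.float64(0.574), np.float64(-0.17), np.float64(0.062)), (np.float64(0.573), np.float64(-0.178), np.float64(0.073)), (np.float64(0.573), np.float64(-0.183), np.float64(0.079)), (np.float64(0.574), np.float64(-0.188), np.float64(0.084))]
221 [(np.float64(0.569), np.float64(-0.168), np.float64(0.059)), (np.float64(0.572), np.float64(-0.169), np.float64(0.058)), (np.float64(0.575), np.float64(-0.168), np.float64(0.055)), (np.float64(0.577), np.float64(-0.172), np.float64(0.059)), (np.float64(0.574), np.float64(-0.181), np.float64(0.071)), (np.float64(0.574), np.float64(-0.188), np.float64(0.079))]
```

View pics/s9b.png

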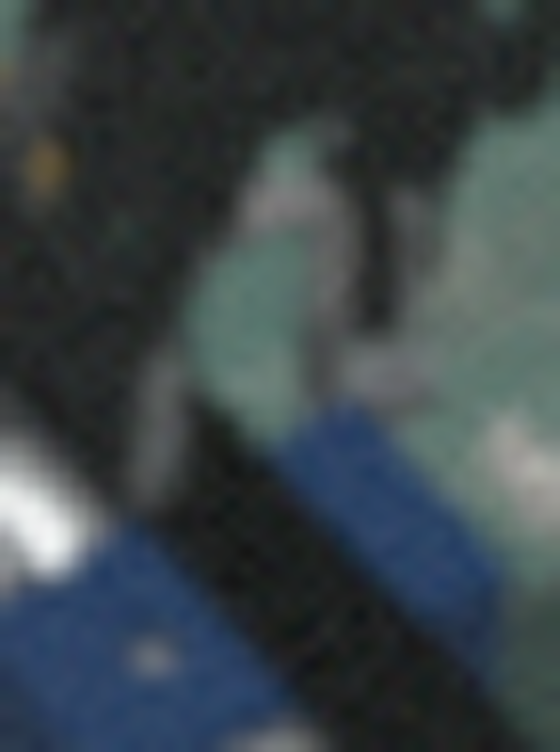

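```bash
python3 -c "
from h import *
d=load('scene9.npz')
def px(x,y,s,u0,v0): return (x+.5)/s-.5+u0,(y+.5)/s-.5+v0
for z in(.095,.098,.101): print(z,ray(d,*px(150,490,16,250,185),z).round(4))
print(px(150,657,16,250,185),ray(d,*px(150,657,16,250,185),.06).round(4))
d0=load('scene0.npz');crop(d0,250,205,285,235,16,'pics/h0.png'); crop(load('scene5.npz'),250,205,285,235,16,'pics/h5.png')
# expected tips if U centred at TCP
p=np.array([.5864,-.1782]);n=np.array([.9907,.136])
print(p-.018*n)
for z in (.06,): print('expected hole px if hole mid at (.5857,-.1804)',proj(d,[*(np.array([.5857,-.1804])-.018*n),.06]))
"
```

```text
0.095 [ 0.5698 -0.1768  0.095 ]
0.098 [ 0.5687 -0.1788  0.098 ]
0.101 [ 0.5676 -0.1808  0.101 ]
(258.90625, 225.59375) [ 0.5659 -0.1851  0.06  ]
[ 0.5685674 -0.180648 ]
expected hole px if hole mid at (.5857,-.1804) [[259.14299079 224.73657604]]
```

View pics/h0.png

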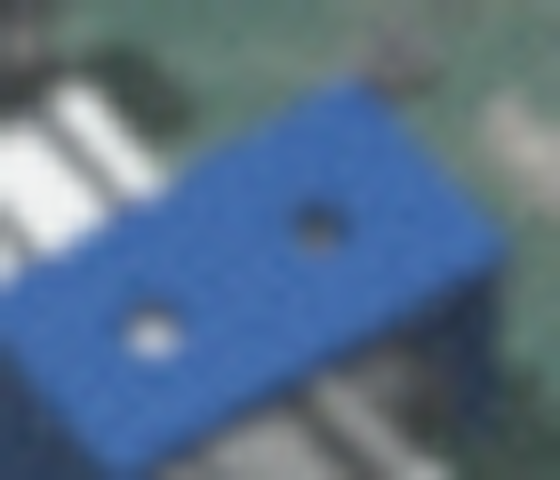

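```bash
python3 -m pendant '[36,-0.043,-0.022,0,0,0,0,36,0,0,0.2,0,0,0,36,0,0,0.25,0,0,0,36,0,0,0.15,0,0,0,36,0,0,0,0,0,0,36,0,0,0,0,0,0]' 80; python3 -c "
from h import *
from rig import *
shift(.5856,-.1805,.08,7.8)
d=get_image('scene');np.savez('scene10.npz',**d)
crop(d,250,185,285,232,16,'pics/s10.png')"
```

```text
time_s: 15.3
position: [0.5855, -0.181, 0.0866]
tool_rot: [[-0.136, 0.991, -0.0], [0.991, 0.136, 0.0], [0.0, -0.0, -1.0]]
ft_force: [-0.4, 0.3, -1.2]
grip_width: 0.0414
t 15.3 pos [ 0.5855 -0.181   0.0866] yaw 7.79 z [-4.e-04  2.e-04 -1.e+00] grip 0.0414 F [-0.4  0.3 -1.2]
shift units (current axes) [0.011 0.004 0.132] turn units -0.001
```

View pics/s10.png

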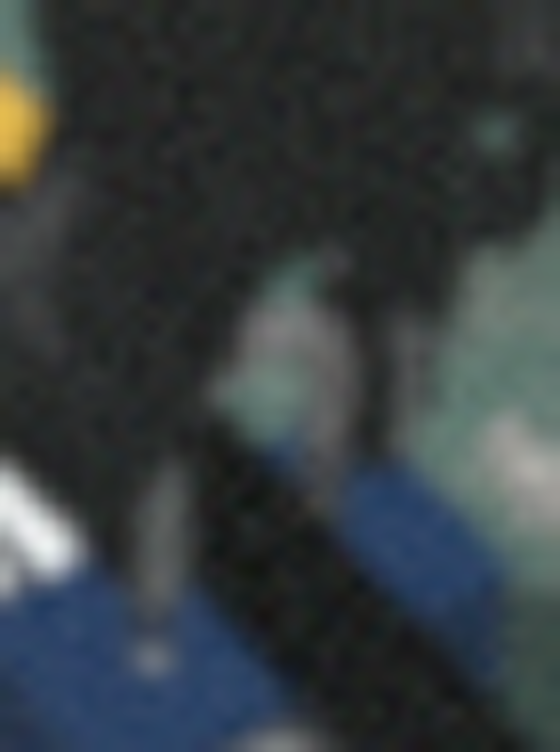

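```bash
python3 -m pendant '[36,0.005,0,0.08,0,0,0,36,0,0,0.06,0,0,0,36,0,0,0,0,0,0]' 80;  python3 -m pendant '[36,0,0,0.06,0,0,0,36,0,0,0,0,0,0]'
```

```text
time_s: 15.65
position: [0.5853, -0.1807, 0.0794]
tool_rot: [[-0.136, 0.991, -0.001], [0.991, 0.136, 0.0], [0.0, -0.001, -1.0]]
ft_force: [0.5, 0.4, -0.3]
grip_width: 0.0411
time_s: 15.85
position: [0.5853, -0.1807, 0.0765]
tool_rot: [[-0.136, 0.991, -0.0], [0.991, 0.136, 0.0], [0.0, -0.0, -1.0]]
ft_force: [-0.5, -0.4, -0.9]
grip_width: 0.0414
```

```bash
python3 -m pendant '[36,0,0,0.04,0,0,0,36,0,0,0,0,0,0]'
```

```text
time_s: 16.05
position: [0.5854, -0.1807, 0.0746]
tool_rot: [[-0.136, 0.991, -0.0], [0.991, 0.136, 0.0], [0.0, -0.0, -1.0]]
ft_force: [-0.1, 0.0, -1.1]
grip_width: 0.0416
```

```bash
python3 -m pendant '[36,0,0,0.06,0,0,0,36,0,0,0,0,0,0]'; python3 -m pendant '[36,0,0,0.06,0,0,0,36,0,0,0,0,0,0]'; python3 -c "
from h import *
from rig import *
d=get_image('scene');np.savez('scene11.npz',**d)
crop(d,245,180,290,232,13,'pics/s11.png')"
```

```text
time_s: 16.25
position: [0.5853, -0.1807, 0.0714]
tool_rot: [[-0.136, 0.991, -0.001], [0.991, 0.136, 0.0], [0.0, -0.001, -1.0]]
ft_force: [0.1, 0.2, -1.1]
grip_width: 0.0418
time_s: 16.45
position: [0.5853, -0.1807, 0.0684]
tool_rot: [[-0.136, 0.991, -0.001], [0.991, 0.136, 0.0], [0.0, -0.001, -1.0]]
ft_force: [-0.5, -0.6, -0.7]
grip_width: 0.0414
```

View pics/s11.png

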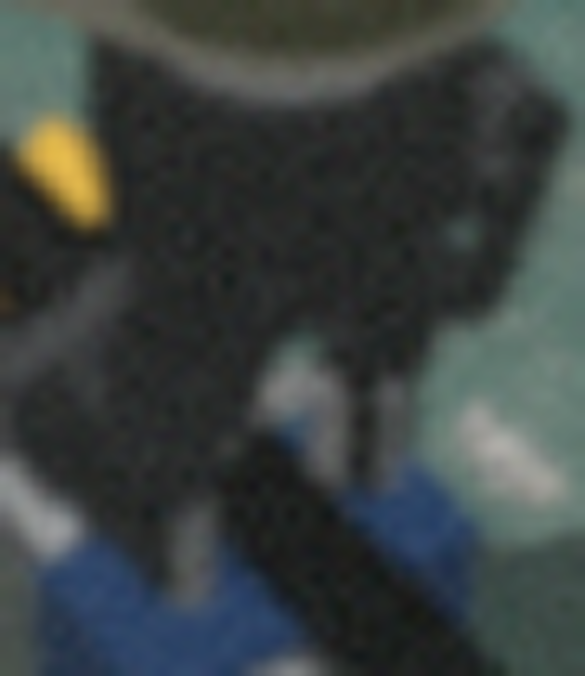

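```bash
python3 -m pendant '[36,0,0,0.05,0,0,0,36,0,0,0,0,0,0]'; python3 -m pendant '[36,0,0,0.04,0,0,0,36,0,0,0,0,0,0]'
```

```text
time_s: 16.7
position: [0.5853, -0.1807, 0.066]
tool_rot: [[-0.136, 0.991, -0.0], [0.991, 0.136, 0.0], [0.0, -0.0, -1.0]]
ft_force: [0.3, -0.7, -1.6]
grip_width: 0.0414
time_s: 16.9
position: [0.5853, -0.1807, 0.0641]
tool_rot: [[-0.136, 0.991, -0.0], [0.991, 0.136, 0.0], [0.0, -0.0, -1.0]]
ft_force: [-0.4, 0.3, -1.7]
grip_width: 0.0415
```

```bash
python3 -m pendant '[46,0,0,0,0,0,0,52,0,0,0,0,0,0,60,0,0,0,0,0,0,60,0,0,0,0,0,0,60,0,0,-0.4,0,0,0,60,0,0,-0.8,0,0,0,60,0,0,-0.8,0,0,0,60,0,0,-0.4,0,0,0,60,0,0,0,0,0,0]'; python3 -c "
from h import *
from rig import *
shift(.5856,-.1805,.15,7.8)
d=get_image('scene');np.savez('scene12.npz',**d)
crop(d,230,170,300,240,9,'pics/s12.png')"
```

```text
time_s: 17.8
position: [0.5865, -0.1813, 0.1877]
tool_rot: [[-0.136, 0.991, 0.006], [0.991, 0.136, -0.003], [-0.004, 0.005, -1.0]]
ft_force: [-0.1, 0.7, 0.2]
grip_width: 0.0599
t 17.8 pos [ 0.5865 -0.1813  0.1877] yaw 7.8 z [ 0.0057 -0.0031 -1.    ] grip 0.0599 F [-0.1  0.7  0.2]
shift units (current axes) [ 0.021 -0.02   0.755] turn units 0.0
```

View pics/s12.png

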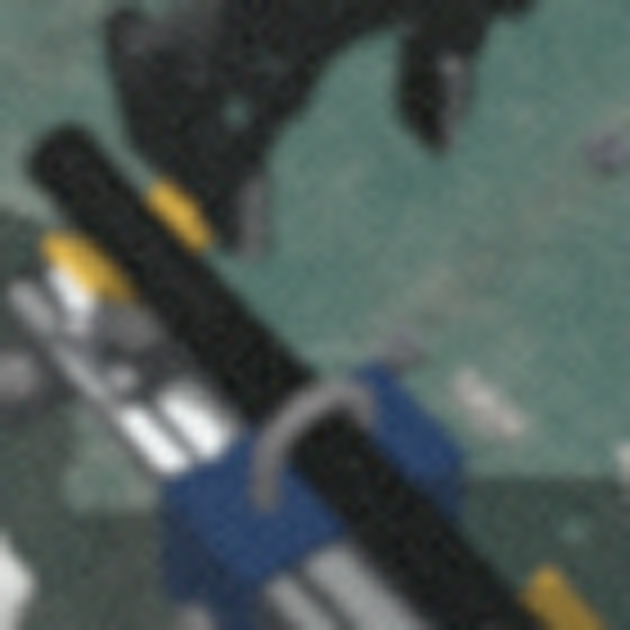

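Run:
```python
from h import *
d=load('scene12.npz');C=cloud(d);hsv=cv2.cvtColor(d["frame"],cv2.COLOR_RGB2HSV).astype(int)
o=np.array([.5856,-.1805]);w=np.array([-.136,.9907]);n=np.array([.9907,.136])
A=(C[...,:2]-o)@w;B=(C[...,:2]-o)@n
m=(abs(A)<.02)&(abs(B)<.03)&(C[...,2]>.0905)&(C[...,2]<.13)
print(m.sum(),np.percentile(C[m][:,2],[50,90,100]).round(4),A[m].mean(),B[m].mean())
# project expected home bow arc
th=np.linspace(0,np.pi,9)
for z0 in(.075,.08):
    P=np.array([[*(o+n*.018*np.cos(t)),z0+.018*np.sin(t)] for t in th]); p=proj(d,P); print(z0,((p-[230,170]+.5)*9-.5).round(0).tolist())
```

```text
26 [0.0934 0.0975 0.0985] -0.00019450589724496386 -0.0013306152738150835
0.075 [[362.0, 412.0], [359.0, 400.0], [350.0, 394.0], [335.0, 395.0], [316.0, 403.0], [298.0, 417.0], [282.0, 434.0], [271.0, 452.0], [267.0, 468.0]]
0.08 [[363.0, 402.0], [360.0, 390.0], [350.0, 384.0], [335.0, 385.0], [317.0, 393.0], [298.0, 407.0], [282.0, 424.0], [271.0, 442.0], [267.0, 458.0]]
```

```bash
python3 -m pendant '[0,0.01,-0.01,0,0,0,0,0,0,0,0,0,0,0,0,0,0,0.6,0,0,0,0,0,0,0.6,0,0,0,0,0,0,0.3,0,0,0,0,0,0,0.1,0,0,0,0,0,0,0,0,0,0,0,0,0,0,0,0,0]' 20
```

```text
time_s: 18.65
position: [0.5852, -0.1806, 0.105]
tool_rot: [[-0.136, 0.991, 0.001], [0.991, 0.136, -0.001], [-0.001, 0.001, -1.0]]
ft_force: [0.1, -0.3, 0.3]
grip_width: 0.0002
```

```bash
python3 -m pendant '[0,0,0,0.12,0,0,0,0,0,0,0,0,0,0]' ; python3 -m pendant '[0,0,0,0.04,0,0,0,0,0,0,0,0,0,0]'; python3 -m pendant '[0,0,0,0.03,0,0,0,0,0,0,0,0,0,0]'
```

```text
time_s: 18.85
position: [0.5848, -0.1803, 0.0981]
tool_rot: [[-0.136, 0.991, -0.0], [0.991, 0.136, 0.0], [0.0, -0.0, -1.0]]
ft_force: [-0.1, -0.5, -0.8]
grip_width: 0.0002
time_s: 19.05
position: [0.5851, -0.1804, 0.0967]
tool_rot: [[-0.136, 0.991, 0.001], [0.991, 0.136, -0.0], [-0.001, 0.001, -1.0]]
ft_force: [-0.3, -0.5, 1.9]
grip_width: -0.0003
time_s: 19.25
position: [0.5853, -0.1805, 0.0963]
tool_rot: [[-0.136, 0.991, 0.002], [0.991, 0.136, -0.001], [-0.001, 0.002, -1.0]]
ft_force: [-2.3, 2.0, 9.2]
grip_width: -0.0001
```

```bash
python3 -m pendant '[0,0,0,-0.4,0,0,0,0,0,0,-0.8,0,0,0,0,0,0,-0.8,0,0,0,0,0.8,-0.193,-0.3,0,0,0,0,0.8,-0.193,-0.167,0,0,0,0,0.8,-0.193,-0.167,0,0,0,0,0.8,-0.193,-0.167,0,0,0,0,0.8,-0.193,-0.167,0,0,0,0,0.8,-0.193,-0.167,0,0,0,0,0.8,-0.193,-0.167,0,0,0,0,0.8,-0.193,-0.167,0,0,0,0,0,0,0,0,0,0]'; python3 -c "
from h import *
from rig import *
for n in('scene','top'):
  d=get_image(n);np.savez(n+'13.npz',**d)
crop(load('scene13.npz'),225,165,315,265,6,'pics/s13.png');crop(load('top13.npz'),225,150,345,230,6.5,'pics/t13.png');cv2.imwrite('pics/f13.png',load('scene13.npz')['frame'][...,::-1])
d=load('top13.npz');C=cloud(d)
o=np.array([.5856,-.1805]);w=np.array([-.136,.9907]);n=np.array([.9907,.136])
A=(C[...,:2]-o)@w;B=(C[...,:2]-o)@n
m=(abs(A)<.02)&(abs(B)<.03)&(C[...,2]>.091)&(C[...,2]<.13);print(m.sum(),np.percentile(C[m][:,2],[50,90,100]).round(4),A[m].mean(),B[m].mean())"
```

```text
time_s: 20.45
position: [0.4634, 0.1296, 0.2696]
tool_rot: [[-0.14, 0.99, 0.002], [0.99, 0.14, 0.001], [0.001, 0.002, -1.0]]
ft_force: [1.2, -1.0, 0.2]
grip_width: 0.0002
27 [0.0931 0.0957 0.0971] 0.0022295332824813904 -0.00015907346549738036
```

View pics/s13.png

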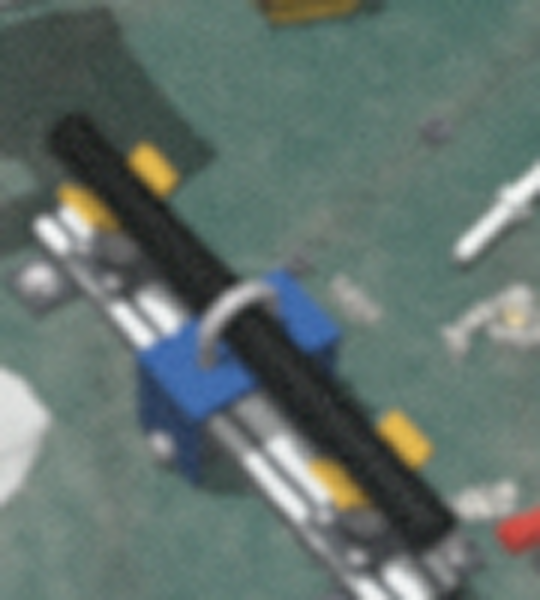

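View pics/t13.png

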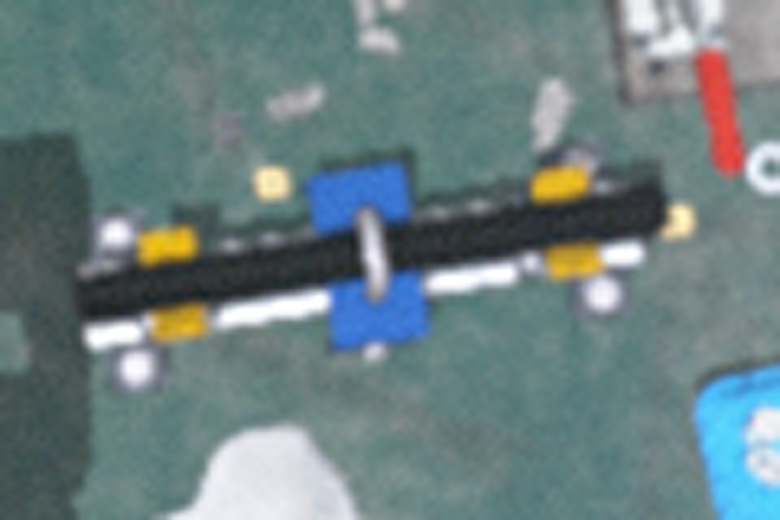

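View pics/f13.png

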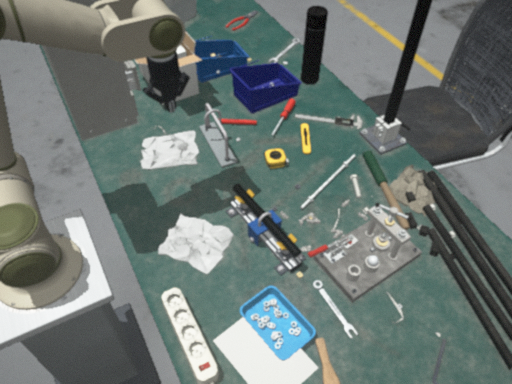

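The pictures show the tube lying in both V-rests and the bow seated on it over the bridge holes (top view about px 282,189). The wide U-bolt is still on its bar, and the other items are where they were. Handing in.

```bash
python3 -c "
from rig import *
print(close_job())"
```

```text
the job is handed in; nothing more can be done
None
```

The tube lies in both V-rests and the narrow U-bolt is fully home over it, legs through the bridge plate. I handed the job in at about 20.5 s of the 58 s.

- **Tube:** It measured centred to about 1 mm and parallel to the stand just before I lowered it. It settled in the Vs at the expected height, and the later pictures show it lying in both rests.
- **U-bolt:** The legs went into the holes without any measurable force. After release it dropped home. A light press with closed fingers met the bow top at about 96.7 mm above the bench, against 97 mm expected, and rose to about 9 N. The last top-camera depth reading put the bow's highest point at 97.1 mm.
- **Rest of the scene:** The last pictures show the wide U-bolt still hanging and the nut tray, spanner and tape measure where they were. I did not check the marker on its own. I compared by eye only. The arm was clear of everything at hand-in.
- **Disagreements:** The two cameras differed by up to about 3 mm in y, so I averaged them, took the stand's x from how the tube seated, and set the last alignment from the leg tip against the hole in the scene view. The finger-opening reading was about 2 mm under true width on both grasps, with no effect on the result.

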